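# Return the setting block, then dial the lockout padlock open and present it

### The arm

A 6-joint arm with a two-finger parallel gripper is mounted at the origin on a cart in front of the work surface, level with it; the furniture and walls round the work are solid. World frame = base frame: x ahead of the robot, y to its left, z up, the work surface at z = 0. Lengths are in mm, angles in rad, forces in N, time in s.
With the tool pointing down it reaches from about 350 to 925 mm from the base axis. Payload 6.4 kg.
Tool frame: the origin (TCP) lies on the mounting face of the last link; the fingertips stand 199 mm ahead of it and the grasp point (between the pads) lies 180 mm ahead of it (robot.hold_point_z is the z of the grasp point in the tool frame, in mm); z points along the fingers, y is the direction in which the jaws open and shut (so a half turn about z gives the same grasp; the last joint's range is limited). The gripper opens to 94 mm and grips with 3 to 60 N. Pads are 16 mm wide; open, the fingers measure 119 mm over their backs; the gripper's body (75 mm by 177 mm) begins 78 mm behind the grasp point.
Start: joints at [1.059, 0.245, 1.558, -0, 1.339, -0.174], TCP at [215.416, 613.279, 404.655] pointing down, gripper open.
Joint ranges: [-3.13, 3.13], [-1.02, 2.26], [0.13, 2.54], [-0.95, 4.09], [0.21, 2.88], [-2.74, 2.74]. Speed limits (rad/s): [2.57, 2.57, 3.14, 3.14, 3.14, 3.14].

### API

Orientations are given as a unit quaternion [x, y, z, w].
In Python, from cell import robot gives the robot as it stands.
- The arm moves only by the tool servo_tool, never from a script. Its argument "plan" is a list of rows, each a list of 3 entries, a list of its own where there are three numbers: the turn, a rotation vector about the tool's x, y, z in rad, then the shift along the tool's x, y, z in mm, then the finger opening in mm, from 0 to 94. In form: [[[ax, ay, az], [dx, dy, dz], gripper], ...]. A call has 1 to 12 rows; each row shifts and turns the commanded pose from where the row before left it, along the tool's axes as they then stand; what a row does not reach is not made up. A row lasts 1/10 s, in which the tool goes at most 50 mm and 8.59 degrees, less where a joint would pass 70% of its speed; a pose out of reach is approached as far as the arm can. A call with a gripper value outside its range is refused whole. The fingers move at their own pace and stop on an object; "grip_force" is the grip in N (left out, the last holds). Time passes only in rows, so rows that do not move let the fingers close. It gives the time, the measured TCP pose, the force and the opening at its end, in the units of the state.
- robot.read_state(): the state, without advancing time (a new reading comes with each control period).
- robot.snapshot(name): name is "side" or "top" or "wrist"; returns (picture, depth): 384x512x3 uint8, red, green, blue; 384x512 float32, mm along the optical axis (not along the pixel's ray), 0 where there is no reading.
- robot.calibration(name): a dict with "fov_y" (degrees; the focal length in pixels is half the picture's height over the tangent of half this angle, whatever the lens; pixels are square), "cx", "cy" (the principal point, pixels), "eye" and "rotation" of the camera in the world. Camera axes: x right, y down, z forward; pixel columns grow to the right and rows downward; lengths in mm; the calibration is good to about 2 mm. A picture is of the moment at which its call begins: read the wrist's pose just before it. calibration takes no time and is no camera call; for the wrist camera it gives the pose at the moment of the call.
- robot.job_done(): hands the job in, once; it reports no verdict.
The state is a dict: "t": time; "q": joint angles; "joint_velocities": joint speeds; "joint_torque": joint torques, N m; "tool_pos": TCP position; "orientation": TCP orientation; "wrist_force": force on the tool from outside, world axes, zero at the start; "ft_torque": the same for the moment, N m; "finger_gap": finger opening in mm.
Only numpy, scipy, OpenCV 4.12 (cv2) and the standard library are available. Lean on these libraries where they do the work, as an engineer would, in place of code of your own. Each camera call takes 0.05 s, during which the arm holds its last target. There are 200 camera calls.

### The job

The press set-up is finished, so the lockout can come off: stand the setting block that was left on the bench in its own free pocket of the three-pocket rack, fully down, and let go of it. Then take the dial padlock off the staple of the grey lockout box: with the shackle counted as twelve o'clock, turn the dial's pointer clockwise to the click at two o'clock, then back anticlockwise to the click at twelve, pull the lock body away from the staple until the shackle is fully out, and unhook it. End the program while still holding the open lock motionless in the gripper, level with its dial upward and at least 10 cm higher than it lay on the box, and do not disturb the two blocks in the rack or the other things on the bench.

Things in the scene. Friction and masses are not known exactly. Their poses are not given: they have to be found in the camera images.
- block_b: the setting block left on the bench, standing upright, z up: polished steel, 40 mm along its x, 18 mm thick along its y, 64 mm tall (full length up to 56 mm, then a step 8 mm high and 26 mm long, centred 7 mm towards -x), 0.33 kg, two small dots on its -x end. Origin: centre of the underside
- rack: fixed dark steel base plate, 78 mm (its x) by 196 mm (its y), 8 mm thick; on it three aluminium pocket blocks in a row along its y, centres 60 mm apart, in changing order. Origin: centre of the underside
- mouth_b (a point): mouth of the free pocket, the block's own (two dots on its front): centre of the opening in the top of its pocket block (62 by 56 mm, top 36 mm above the bench). Opening 42.5 mm along its x, 20.5 mm along its y, 2 mm chamfer, 22 mm deep; z up. A block fully down has its origin 22 mm below this point and its x along this x (either way round)
- block_a: the thinnest setting block (12 mm thick, otherwise the same), in its own pocket of the rack; leave it there
- block_c: the thickest setting block (24 mm thick, otherwise the same), in its own pocket of the rack; leave it there
- lockout_box: fixed grey sheet-steel box, 156 mm (x) by 240 mm (y; 262 mm over the end handles); flat deck 70 mm above the bench with a 3 mm rubber pad, 100 by 74 mm, on which the padlock lies. Origin: centre of the underside; z up
- staple (a point): staple on the deck: point midway between the feet of its two wire legs, at deck height. Legs 21.5 mm apart along its y, wire 5 mm, opening 16.5 mm wide; upper side of the top bar 35.5 mm above the deck. A flat hasp leaf 1.8 mm thick lies round the legs, its low hinge knuckle 52 mm to the +y side
- padlock: dial padlock on its back on the pad, loose: steel body 56 mm (its x) by 52 mm (y) by 28 mm thick, 0.5 kg in all. Origin: centre of the underside; z up; x points to the shackle side = twelve o'clock. Two shackle legs leave the +x face 14 mm above the underside: heel leg at y = -14 mm (stays in the body), toe leg at y = +14 mm (comes out); only the toe leg runs through the staple
- toe (a point): end of the shackle's toe leg, on its axis (8 mm round bar; legs joined by a round bow reaching x = +70 mm of the lock when shut). Shut it is 4 mm inside the body; fully out it leaves a 13 mm gap to the body's face. To unhook, push the lock back towards the staple till the wire is in this gap, near or against the body's face, then lift the lock straight up
- dial_grip (a point): point on the dial's axis at half height of its grip bar, 44 mm above the lock's underside. Black bar 10 mm thick, about 30 mm long, 18 mm high (top 52.5 mm, foot 34.5 mm above the lock's underside) on a 36 mm round disc; its pointed end with a white line is the pointer. This point turns with the dial: x runs along the bar to the pointer, y across the flats to pinch
- dial (a joint): pointer angle (rad), growing clockwise seen from above: 0 = twelve o'clock (shackle), 1.047 = two o'clock. Clicks into a notch every 0.524 rad, about 0.06 Nm to pass; turns endlessly. Clockwise to two o'clock carries a hidden wheel into place; then back to twelve. Each within about 0.15 rad. If two o'clock is overrun, go anticlockwise to nine o'clock (-1.57) and start again
- shackle (a joint): how far the shackle is out of the lock body (m): 0 shut, 0.017 fully out. Blocked after about 1 mm until the combination is set; then slides with about 2 N of friction, stays where it is left, does not swivel. At the start the lock moves about 8 mm back before the bow meets the staple (centre of the staple at about x = +50 mm, y = +14 mm of the lock); then the shackle draws out
- housing: bystander: grey sensor housing, 56 x 72 x 50 mm, loose on the bench
- marker: bystander: marker pen, 131 mm long, loose on the bench
- caliper: bystander: caliper, 210 mm long, loose on the bench
- foam: bystander: tan foam block, 55 x 85 x 38 mm, loose on the bench
There are look-alikes about, which are no part of the job. What is shaped like the block_b but pink is not meant. What is shaped like the padlock but orange is not meant.

How it is judged (in metres and radians):
On the way, in this order (a step that is already met when the one before it is completed fails the run):
1. the setting block stands fully down in its own pocket, let go (x of block_b in the frame of mouth_b between -0.004 and 0.004 m and y of block_b in the frame of mouth_b between -0.004 and 0.004 m and z of block_b in the frame of mouth_b below -0.0185 m and angle between block_b's own z axis and vertical below 0.12 rad and contact force between the fingers and block_b below 0.1 N), for 0.2 s.
2. the padlock's shackle is drawn out (more than 12 mm) after dialling, with the lock still hooked on its staple (value of joint shackle above 0.012 m and height (world z) of padlock below 0.11 m), for 0.1 s.
At the end, for the whole second after the job is handed in: Block within 4 mm of its pocket's axis, 18.5 mm or more below the mouth, upright within 0.12 rad; shackle out more than 12 mm; padlock held by the fingers (over 1 N), still, dial up, level within 0.35 rad, its underside more than 165 mm above the bench, clear of the box (x of block_b in the frame of mouth_b between -0.004 and 0.004 m and y of block_b in the frame of mouth_b between -0.004 and 0.004 m and z of block_b in the frame of mouth_b below -0.0185 m and angle between block_b's own z axis and vertical below 0.12 rad and value of joint shackle above 0.012 m and height (world z) of padlock above 0.165 m and angle between padlock's own z axis and vertical below 0.35 rad and contact force between the fingers and padlock above 1 N and contact force between padlock and lockout_box below 0.1 N and linear speed of padlock below 0.05 m/s); the arm keeps its last pose, push and grip.
It fails at once if one of the two blocks in the rack is disturbed (moved more than 10 mm) (distance of any of block_a, block_c from where it was at the start of the episode above 0.01 m).
It fails at once if one of the loose things on the bench (housing, marker, caliper, foam block) is shifted more than 30 mm (distance of any of housing, marker, caliper, foam from where it was at the start of the episode above 0.03 m).
It also fails if it takes over 72 s, if anything falls off the work surface, if the arm or the gripper's body presses on something with over 40 N, if the wrist force passes 120 N, or if a joint passes its speed limit or range.

## Working session

There is one attempt and no reset: what is moved stays moved. The work goes in short steps, Python scripts to look and compute and a tool call to move; the robot and the scene stay as the last step left them, time stands still between calls to the robot, and variables do not carry over. Pictures are saved under pics/ and viewed, about 8 in all and at most 12, crops included, and the job is handed in when it is done.

Besides the shell and the picture viewer there is one more tool, called after "Request:" in YAML: its name, and indented under it one key for each argument. servo_tool: Moves the arm, as the interface text tells. Its arguments: {"type":"object","properties":{"plan":{"type":"array","items":{"type":"array"}},"grip_force":{"type":"number"}},"required":["plan"]}

```bash
ls; mkdir -p pics; cat > h.py <<'E'
import numpy as np, cv2
from cell import robot
from scipy.spatial.transform import Rotation as R
def snap(n,save=None):
    c=robot.calibration(n); p,d=robot.snapshot(n)
    if save: cv2.imwrite('pics/%s.png'%save,p[:,:,::-1])
    np.savez('pics/%s.npz'%(save or n),p=p,d=d,**{k:np.array(v) for k,v in c.items()})
    return c,p,d
def load(n):
    z=np.load('pics/%s.npz'%n); return z,z['p'],z['d']
def rot(c):
    r=np.array(c['rotation'],float); return r if r.shape==(3,3) else R.from_quat(r).as_matrix()
def ray(c,u,v):
    f=192/np.tan(np.radians(float(c['fov_y']))/2)
    u=np.asarray(u,float);v=np.asarray(v,float)
    d=np.stack([(u-c['cx'])/f,(v-c['cy'])/f,np.ones_like(u)],-1)
    return d@rot(c).T
def plane(c,u,v,z):
    d=ray(c,u,v); e=np.array(c['eye'],float); return e+d*((z-e[2])/d[...,2])[...,None]
def cloud(c,d):
    v,u=np.mgrid[:384,:512]; P=np.array(c['eye'],float)+ray(c,u,v)*d[...,None]; P[d==0]=np.nan; return P
E
python3 - <<'E'
from h import *
s=robot.read_state(); print(s)
for n in ['top','side']:
    c,p,d=snap(n,n+'0'); print(n,{k:np.round(v,3) for k,v in c.items()})
E
```

```text
pics
{'t': 0.0, 'q': array([ 1.05893014e+00,  2.45789432e-01,  1.55898496e+00, -4.67786616e-05,
        1.33870550e+00, -1.74123764e-01]), 'joint_velocities': array([ 0.00152919, -0.00057053,  0.00032229,  0.00119622, -0.0001712 ,
       -0.00032175]), 'joint_torque': array([ 2.69454133e-03, -4.15852368e+01, -3.14591181e+01,  6.85972022e-02,
        3.34321219e-02, -1.47990345e-04]), 'tool_pos': array([215.28417113, 613.07639076, 403.57639455]), 'orientation': array([ 1.68064323e-01,  9.85775579e-01, -8.96307501e-04, -2.95915875e-04]), 'wrist_force': array([ 0.44596115, -1.16470057,  0.33731178]), 'ft_torque': array([-0.03373734, -0.04470197, -0.01606948]), 'finger_gap': 94.02396930628825}
top {'fov_y': np.float64(47.639), 'cx': np.float64(256.933), 'cy': np.float64(189.431), 'eye': array([ 289.231,  -40.914, 1808.71 ]), 'rotation': array([-0.696,  0.715, -0.045,  0.048])}
side {'fov_y': np.float64(50.015), 'cx': np.float64(253.723), 'cy': np.float64(189.684), 'eye': array([-112.75 , -938.683,  743.871]), 'rotation': array([ 0.825, -0.263,  0.148, -0.478])}
```

View pics/top0.png

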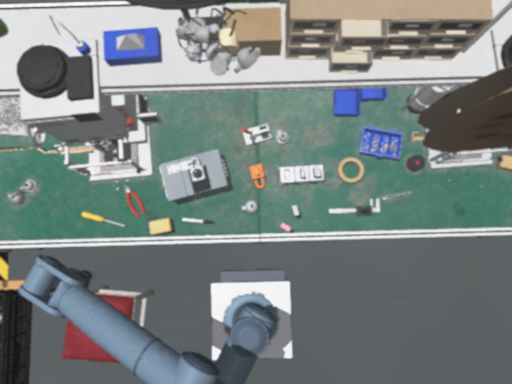

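View pics/side0.png

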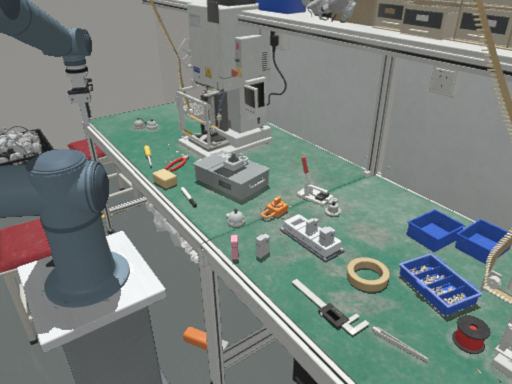

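Top view: the grey box with its padlock is at (195,175), the orange look-alike lock at (258,175), and the rack at (301,174). A steel block stands at (295,210) and the pink look-alike at (286,227). The steel block fits block_b, since the other one is pink. I'll confirm it with a wrist close-up.

```bash
python3 - <<'E'
from h import *
c,p,d=load('top0')
P=cloud(c,d)
for n,u,v,z in [('box',195,175,73),('blockb',295,210,60),('pink',286,227,60),('rack',301,174,36),('lock',197,172,120)]:
    print(n,plane(c,u,v,z).round(),P[v,u].round())
w=robot.calibration('wrist'); s=robot.read_state()
T=R.from_quat(s['orientation']).as_matrix()
print(w['fov_y'],w['cx'],w['cy'],'cam in tool',T.T@(np.array(w['eye'])-s['tool_pos']),(T.T@rot(w)).round(3))
print('tool R',T.round(3))
E
```

```text
box [585. 213.  73.] [578. 207. 115.]
blockb [ 434. -187.   60.] [ 434. -187.   59.]
pink [ 366. -149.   60.] [ 366. -148.   71.]
rack [ 584. -220.   36.] [ 577. -215.   77.]
lock [589. 198. 120.] [589. 198. 120.]
65.58325779471087 260.8050684074178 190.8361677350655 cam in tool [69.13342262  0.37183712 20.13267103] [[-0.001 -0.972 -0.237]
 [ 1.    -0.001 -0.   ]
 [ 0.    -0.237  0.972]]
tool R [[-0.943  0.331 -0.001]
 [ 0.331  0.943 -0.001]
 [ 0.    -0.002 -1.   ]]
```

Request:
servo_tool:
  plan:
    - [[0,0,0],[-21,-11,0],94]
    - [[0,0,0],[-43,-22,-1],94]
    - [[0,0,0],[-43,-22,-1],94]
    - [[0,0,0],[-43,-22,-1],94]
    - [[0,0,0],[-43,-22,-1],94]
    - [[0,0,0],[-43,-22,-1],94]
    - [[0,0,0],[-43,-22,-1],94]
    - [[0,0,0],[-43,-22,-1],94]
    - [[0,0,0],[-43,-22,-1],94]
    - [[0,0,0],[-43,-22,-1],94]
    - [[0,0,0],[-43,-22,-1],94]
    - [[0,0,0],[-43,-22,-1],94]

```text
t: 1.3
tool_pos: [598.6, 209.2, 415.2]
orientation: [0.168, 0.986, -0.0, -0.0]
wrist_force: [0.6, 0.1, 0.1]
finger_gap: 93.9
```

Request:
servo_tool:
  plan:
    - [[0,0,0],[0,0,0],94]

```text
t: 1.4
tool_pos: [600.5, 206.7, 415.1]
orientation: [0.171, 0.985, -0.001, 0.0]
wrist_force: [0.3, 1.1, 0.1]
finger_gap: 93.8
```

```bash
python3 - <<'E'
from h import *
print(robot.read_state()['tool_pos'])
c,p,d=snap('wrist','lock1')
E
```

```text
[600.4804998  206.71151107 415.12310447]
```

View pics/lock1.png

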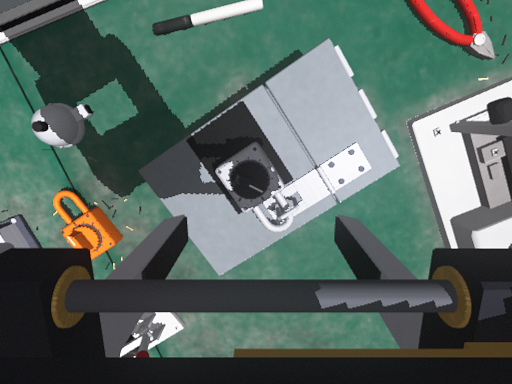

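Wrist view: the padlock body is centred near (248,178), its shackle points lower right to the staple at about (278,207), and the orange lock is at (90,230), which I ignore. Now I go to the rack and block.

Request:
servo_tool:
  plan:
    - [[0,0,0],[-7,-17,0],94]
    - [[0,0,0],[-14,-34,0],94]
    - [[0,0,0],[-14,-34,0],94]
    - [[0,0,0],[-14,-34,0],94]
    - [[0,0,0],[-14,-34,0],94]
    - [[0,0,0],[-14,-34,0],94]
    - [[0,0,0],[-14,-34,0],94]
    - [[0,0,0],[-14,-34,0],94]
    - [[0,0,0],[-14,-34,0],94]
    - [[0,0,0],[-14,-34,0],94]
    - [[0,0,0],[-14,-34,0],94]
    - [[0,0,0],[-7,-17,0],94]

```text
t: 2.65
tool_pos: [618.3, -194.7, 415.5]
orientation: [0.168, 0.986, -0.0, -0.0]
wrist_force: [-0.2, -0.7, -0.2]
finger_gap: 94.3
```

Request:
servo_tool:
  plan:
    - [[0,0,0],[0,0,0],94]

```text
t: 2.75
tool_pos: [618.6, -194.2, 415.4]
orientation: [0.169, 0.986, 0.0, -0.0]
wrist_force: [0.2, -0.1, -0.0]
finger_gap: 93.7
```

```bash
python3 - <<'E'
from h import *
print(robot.read_state()['tool_pos'])
c,p,d=snap('wrist','rack1')
E
```

```text
[ 618.56758256 -194.18533506  415.42107019]
```

View pics/rack1.png

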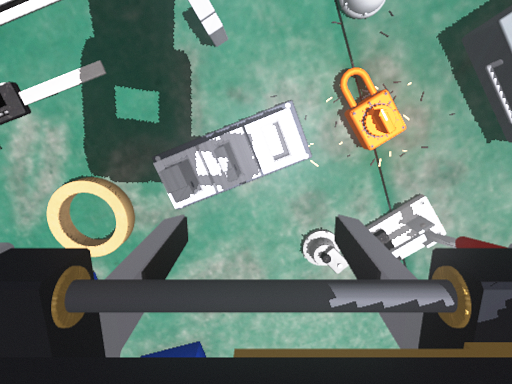

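Wrist view: rack across (160..310, 105..205). Two pockets hold blocks, at about (185,178) and (228,162). The free pocket is the bright one at (280,140). The steel block is at (208,20), at the picture's edge.

```bash
python3 - <<'E'
from h import *
c,p,d=load('rack1')
P=cloud(c,d)
print('table z',np.nanmedian(P[130:170,330:345,2]),'nodata',(d[95:210,150:320]==0).sum())
sub=P[95:215,150:320]
print(np.histogram(sub[...,2],bins=[-5,3,6,11,16,22,30,34,38,42,60,74,82,90]))
def rect(m,name):
    n,l,st,_=cv2.connectedComponentsWithStats(m.astype(np.uint8))
    for i in range(1,n):
        if st[i,4]>40:
            r=cv2.minAreaRect(P[l==i][:,:2].astype(np.float32)); print(name,st[i],np.round(r[0],1),np.round(r[1],1),round(r[2],1),'z',np.median(P[l==i][:,2]).round(1))
win=np.zeros((384,512),bool); win[95:215,150:320]=1
z=P[...,2]
rect(win&(z>31)&(z<41),'top36'); rect(win&(z>60),'blocks'); rect(win&(z>4)&(z<90),'rack')
win[:]=0; win[0:60,180:240]=1
rect(win&(z>45),'block_b')
for r in range(110,175,3): print(r,' '.join('%3.0f'%x if x==x else '  .' for x in z[r,240:312:3]))
big=cv2.resize(p[95:215,150:320],None,fx=4,fy=4,interpolation=cv2.INTER_CUBIC)
big2=cv2.resize(load('lock1')[1][125:245,185:355],None,fx=4,fy=4,interpolation=cv2.INTER_CUBIC)
cv2.imwrite('pics/crops.png',cv2.resize(np.vstack([big,big2]),(420,600))[:,:,::-1]) if 0 else cv2.imwrite('pics/crops.png',cv2.resize(np.hstack([big,big2]),(800,282))[:,:,::-1])
E
```

```text
table z -0.31099299859266694 nodata 85
(array([11347,    73,  1595,   571,    80,   167,   265,  4599,    49,
         240,   560,   764,     0]), array([-5,  3,  6, 11, 16, 22, 30, 34, 38, 42, 60, 74, 82, 90]))
top36 [ 244  107   62   67 1861] [ 584.  -163.2] [62.1 56.1] 2.2 z 35.6
top36 [ 198  127   62   64 1790] [ 586.2 -223.3] [61.9 56.2] 2.2 z 35.7
top36 [ 153  146   63   62 1217] [ 588.6 -283.3] [62.1 56.6] 2.3 z 35.6
blocks [214 145  25  37 454] [ 586.3 -223.1] [40.  12.3] 2.4 z 74.8
blocks [158 163  37  40 870] [ 588.5 -282.7] [40.  24.3] 2.3 z 74.9
rack [ 152  100  160  109 8961] [ 586.3 -223.1] [ 78.2 195.5] 2.2 z 35.5
block_b [188   0  36  37 672] [ 436.8 -189.1] [35.3 18.1] 11.0 z 59.1
110   1  -1   2  -0  -1  -1   0  -2   5   8   7   7   8   8  36  37  35   8   8  -1  -2   0  -0  -0
113  -1  -0   0  -0   1   1   7   8   8   9   7   7  35  37  37  36  36   8   8  -1  -0  -0  -1   1
116  -0  -1  -2   5   8   8   8   8   9  36  36  36  35  35  37  35  34  35   6   6   0  -0  -2   1
119   1   7   8   7   6   9   8  35  35  36  35  35  37  36  35  35  34  36   7   8  -1  -0  
[... 1106 characters left out ...]

155  35  36  37  37  35   7  36  36  36  35  35  15  14  13  17  27  35  36  35  36  36  36   8   9
158  36  37  35  36  36   8  34  35  36  36  35  13  23  32  35  36  36  35  36  35  36   7   7  -1
161  36  36  36  36  36  28   7  35  35  35  36  35  37  35  35  36  36  35  35   7   7  -0  -1   .
164  35  36  36  35  35  35   7  36  37  36  35  35  35  36  35  36   7   6  -1   1  -1  -0  -0  -0
167  34  37  35  36  36  36  18  37  36  35  35  36  36   7   6  -1   1  -2  -1  -2  -1  -1  -0  -0
170  25  36  36  36  36  35  35   7  37  35  35   8   7  -0  -0  -0  -1  -1   1  -0  -1   1  -1  -0
173  29  36  35  37  35  37  36   7   7   8  -1   1   0  -0  -0   1  -1  -0   0   1   1  -3  -3  -1
```

View pics/crops.png

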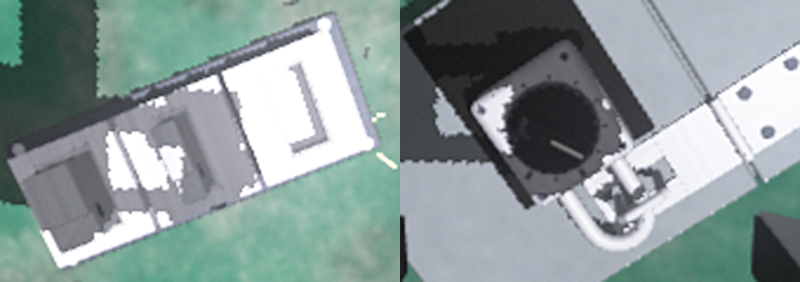

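Crops: the free pocket's slot is clear in the right-hand block (its centre is (584.0,-163.2), rack x turned +2.2°). The dial pointer's white line points towards the lower right, roughly at the shackle. Rack sizes agree with those given. Next I move over block_b for a full measurement.

Request:
servo_tool:
  plan:
    - [[0,0,-0.134],[0,0,13],94]
    - [[0,0,-0.134],[0,0,14],94]
    - [[0,0,-0.134],[0,0,14],94]
    - [[0,0,-0.134],[0,0,14],94]
    - [[0,0,0],[35,10,0],60]
    - [[0,0,0],[35,11,0],40]
    - [[0,0,0],[35,11,0],40]
    - [[0,0,0],[34,10,0],40]
    - [[0,0,0],[0,0,0],40]
    - [[0,0,0],[0,0,0],40]

```text
t: 3.8
tool_pos: [474.4, -177.8, 361.0]
orientation: [-0.1, 0.995, -0.0, 0.001]
wrist_force: [0.6, -0.5, -0.3]
finger_gap: 49.4
```

```bash
python3 - <<'E'
from h import *
s=robot.read_state();print(s['tool_pos'],R.from_quat(s['orientation']).as_matrix().round(3).tolist())
c,p,d=snap('wrist','blk')
P=cloud(c,d); z=P[...,2]
ok=(z>40)&(z<80)&(np.abs(P[...,0]-434)<45)&(np.abs(P[...,1]+187)<40)
r=cv2.minAreaRect(P[ok][:,:2].astype(np.float32)); print('all',r)
ok2=ok&(z>52)&(z<59); r=cv2.minAreaRect(P[ok2][:,:2].astype(np.float32)); print('z56',r)
ok2=ok&(z>61); r=cv2.minAreaRect(P[ok2][:,:2].astype(np.float32)); print('z64',r)
v,u=np.where(ok); print(u.min(),u.max(),v.min(),v.max(), np.median(p[ok],0))
cv2.imwrite('pics/blkc.png',cv2.resize(p[max(0,v.min()-40):v.max()+60,max(0,u.min()-60):u.max()+100],None,fx=3,fy=3)[:600,:800,::-1])
E
```

```text
[ 474.4065879  -177.78188655  361.03349544] [[-0.98, -0.198, 0.001], [-0.198, 0.98, -0.0], [-0.001, -0.0, -1.0]]
all ((433.8017272949219, -190.2795867919922), (39.598388671875, 17.41403579711914), 11.484609603881836)
z56 ((434.095947265625, -190.13392639160156), (38.94397735595703, 17.430192947387695), 11.187331199645996)
z64 ((427.42877197265625, -191.35531616210938), (25.711217880249023, 16.847511291503906), 11.287589073181152)
247 265 125 167 [ 97.  99. 104.]
```

View pics/blkc.png

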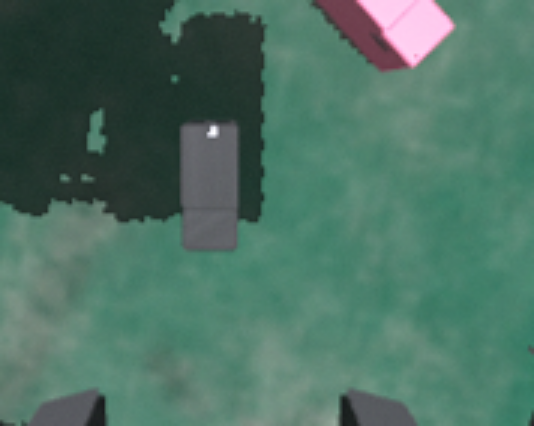

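block_b (steel; crop shows the grey block at crop (210,185), with the pink one at upper right (400,30)): its centre is (434,-190), x axis at 11.3°, and heights 56 and 64 agree. I grasp it now.

Request:
servo_tool:
  grip_force: 30
  plan:
    - [[0,0,0],[21,-2,0],40]
    - [[0,0,0],[21,-2,14],40]
    - [[0,0,0],[0,0,40],40]
    - [[0,0,0],[0,0,40],40]
    - [[0,0,0],[0,0,25],40]
    - [[0,0,0],[0,0,15],40]
    - [[0,0,0],[0,0,0],15]
    - [[0,0,0],[0,0,0],10]
    - [[0,0,0],[0,0,0],10]
    - [[0,0,0],[0,0,0],10]
    - [[0,0,0],[0,0,0],10]

```text
t: 4.95
tool_pos: [434.8, -191.6, 228.0]
orientation: [-0.099, 0.995, -0.001, 0.001]
wrist_force: [2.3, 1.9, 4.0]
finger_gap: 17.5
```

Request:
servo_tool:
  plan:
    - [[0,0,0],[0,0,-20],10]
    - [[0,0,0],[0,0,-40],10]
    - [[0,0,0],[0,0,-42],10]
    - [[0,0,0.08],[0,0,0],10]
    - [[0,0,0.08],[0,0,0],10]
    - [[0,0,0],[-40,4,0],10]
    - [[0,0,0],[-45,5,0],10]
    - [[0,0,0],[-45,5,0],10]
    - [[0,0,0],[-45,5,0],10]
    - [[0,0,0],[-45,4,0],10]
    - [[0,0,0],[0,0,0],10]
    - [[0,0,0],[0,0,0],10]

```text
t: 6.15
tool_pos: [653.1, -159.7, 326.9]
orientation: [-0.02, 1.0, 0.0, -0.002]
wrist_force: [-0.2, 0.3, -2.8]
finger_gap: 18.2
```

```bash
cat > blk.py <<'E'
from h import *
import sys
s=robot.read_state();T=R.from_quat(s['orientation']).as_matrix();tp=s['tool_pos'];print(tp,T.round(3).tolist(),s['finger_gap'])
c,p,d=snap('wrist',sys.argv[1])
P=cloud(c,d); z=P[...,2]; L=(P-tp)@T   # tool coords
def rect(Q,n):
    r=cv2.minAreaRect(Q[:,:2].astype(np.float32)); print(n,len(Q),np.round(r[0],2),np.round(r[1],1),round(r[2],2)); 
m=(np.abs(L[...,0])<30)&(np.abs(L[...,1])<8.5)&(L[...,2]>155)&(L[...,2]<190)
print('block hist',np.histogram(L[m][:,2],bins=np.arange(155,192,3)))
rect(L[m],'block in tool')
# slot: pixels deep within the free pocket
near=(np.abs(P[...,0]-584)<29)&(np.abs(P[...,1]+163.2)<26)
t=near&(z>33)&(z<39); rect(L[(np.abs(P[...,0]-584)<40)&(np.abs(P[...,1]+163.2)<29)&(z>32)&(z<40)],'top in tool'); 
g=t.astype(np.uint8)
# opening: hole in top face, image contour projected on the plane z=36
hole=(near&(z<30)).astype(np.uint8); n,l,st,_=cv2.connectedComponentsWithStats(hole)
i=1+st[1:,4].argmax(); v,u=np.where(l==i); W=plane(c,u,v,36.); rect((W-tp)@T,'opening (rays on z36) in tool')
E
python3 blk.py held
```

```text
[ 653.07939211 -159.68894796  326.91827162] [[-0.999, -0.039, -0.003], [-0.039, 0.999, 0.001], [0.003, 0.001, -1.0]] 18.197258540474948
block hist (array([   3,    3,    1, 1268,  278,  502,  119,   49,   52,   48,   45,
         17]), array([155, 158, 161, 164, 167, 170, 173, 176, 179, 182, 185, 188, 191]))
block in tool 2385 [ 1.38 -0.  ] [17.  40.6] 89.99
top in tool 3406 [67.88 -1.18] [61.5 56.1] 0.15
opening (rays on z36) in tool 1095 [67.92 -0.91] [41.4 19.7] 0.62
```

View pics/held.png

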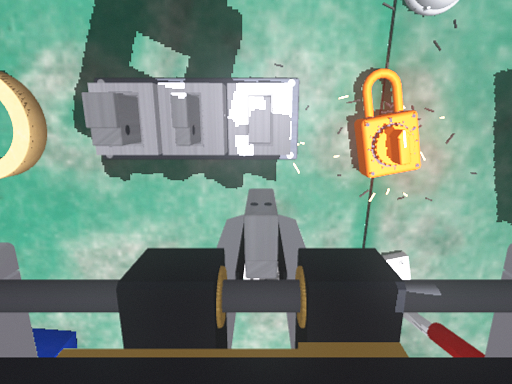

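Picture: the block is held squarely at (260,225), front edge centred at column 260.5. The free pocket's slot is at (260,120). By tool coordinates the slot is +67 mm in x and −1.1 mm in y from the block. I move over it and descend gently.

Request:
servo_tool:
  plan:
    - [[0,0,0],[33,-0.6,0],10]
    - [[0,0,0],[33.7,-0.5,0],10]
    - [[0,0,0],[0,0,25],10]
    - [[0,0,0],[0,0,20],10]
    - [[0,0,0],[0,0,8],10]
    - [[0,0,0],[0,0,4],10]
    - [[0,0,0],[0,0,4],10]
    - [[0,0,0],[0,0,3],10]
    - [[0,0,0],[0,0,3],10]
    - [[0,0,0],[0,0,3],10]
    - [[0,0,0],[0,0,0],10]

```text
t: 7.3
tool_pos: [587.5, -164.1, 263.1]
orientation: [-0.019, 1.0, -0.0, 0.0]
wrist_force: [-10.2, 3.6, 17.9]
finger_gap: 18.2
```

Request:
servo_tool:
  plan:
    - [[0,0,0],[0,0,-6],10]
    - [[0,0,0],[1.5,0.5,0],10]
    - [[0,0,0],[0,0,4],10]
    - [[0,0,0],[0,0,3],10]
    - [[0,0,0],[0,0,0],10]

```text
t: 7.8
tool_pos: [584.4, -163.0, 256.1]
orientation: [-0.019, 1.0, 0.001, -0.001]
wrist_force: [-1.4, -0.4, -4.5]
finger_gap: 17.7
```

Request:
servo_tool:
  plan:
    - [[0,0,0],[0,0,4],10]
    - [[0,0,0],[0,0,4],10]
    - [[0,0,0],[0,0,3],10]
    - [[0,0,0],[0,0,2],10]
    - [[0,0,0],[0,0,0],10]

```text
t: 8.3
tool_pos: [584.8, -163.2, 244.2]
orientation: [-0.019, 1.0, 0.0, -0.0]
wrist_force: [1.0, -0.1, -3.4]
finger_gap: 18.1
```

Request:
servo_tool:
  plan:
    - [[0,0,0],[0,0,2],10]
    - [[0,0,0],[0,0,1],10]
    - [[0,0,0],[0,0,0],10]

```text
t: 8.6
tool_pos: [585.0, -163.3, 242.0]
orientation: [-0.019, 1.0, -0.0, 0.0]
wrist_force: [-0.6, 0.5, -1.2]
finger_gap: 17.6
```

Request:
servo_tool:
  plan:
    - [[0,0,0],[0,0,1],10]
    - [[0,0,0],[0,0,0],30]
    - [[0,0,0],[0,0,0],30]
    - [[0,0,0],[0,0,0],30]
    - [[0,0,0],[0,0,-15],30]
    - [[0,0,0],[0,0,-40],30]
    - [[0,0,0],[0,0,-45],30]
    - [[0,0,0],[-30,0,-10],30]
    - [[0,0,0],[-30,0,0],50]
    - [[0,0,0],[0,0,0],50]
    - [[0,0,0],[0,0,0],50]

```text
t: 9.7
tool_pos: [644.9, -160.9, 351.1]
orientation: [-0.019, 1.0, -0.0, -0.0]
wrist_force: [-0.4, -0.2, 0.7]
finger_gap: 48.8
```

```bash
python3 - <<'E'
from h import *
print(robot.read_state()['tool_pos'])
c,p,d=snap('wrist','placed')
P=cloud(c,d); z=P[...,2]
def rect(m,n):
    Q=P[m]; r=cv2.minAreaRect(Q[:,:2].astype(np.float32)); print(n,len(Q),np.round(r[0],1),np.round(r[1],1),round(r[2],1),'z',np.round(np.percentile(Q[:,2],[5,50,95]),1))
n=(np.abs(P[...,0]-585)<40)
for nm,yc in [('b',-163.2),('a',-223.2),('c',-283.2)]:
    k=n&(np.abs(P[...,1]-yc)<28)
    rect(k&(z>32)&(z<39),nm+' top36'); rect(k&(z>60),nm+' block'); rect(k&(z>74),nm+' step'); rect(k&(z>66)&(z<73),nm+' shoulder')
E
```

```text
[ 644.90214852 -160.86326424  351.12900071]
b top36 2682 [ 584.2 -163.3] [61. 56.] 2.0 z [34.4 35.7 36.9]
b block 20402 [ 594.7 -163.2] [60.7 56. ] 0.0 z [252.9 270.8 287.4]
b step 20074 [ 594.7 -163.2] [60.7 56. ] 0.0 z [257.5 271.4 287.4]
b shoulder 317 [ 597.5 -162.4] [13.2 16.6] 1.9 z [68.4 69.6 70.9]
a top36 2669 [ 586.5 -223.3] [61.  56.1] 2.0 z [34.3 35.7 36.9]
a block 10040 [ 595.7 -216. ] [41.6 58.5] 90.0 z [ 75.3 272.  286.6]
a step 9684 [ 595.9 -216. ] [41.6 58.2] 90.0 z [249.9 272.2 286.6]
a shoulder 279 [ 586.6 -223.1] [39.7 12.3] 2.6 z [67.6 69.7 71.3]
c top36 1856 [ 588.6 -283.1] [61.  56.6] 2.1 z [34.  35.6 37. ]
c block 1628 [ 588.8 -283. ] [39.9 24.9] 2.4 z [63.8 74.9 76.6]
c step 916 [ 581.8 -283.2] [25.3 24.1] 2.2 z [74.6 75.7 76.8]
c shoulder 562 [ 588.8 -283.1] [39.8 24.6] 2.0 z [67.3 69.6 71.6]
```

block_b's shoulder is at 69.6 mm, the same as its seated neighbours, so it is fully down, and the neighbours have not moved. Now the padlock, starting from the earlier lock image.

```bash
cat > lk.py <<'E'
from h import *
import sys
def analyse(n):
    c,p,d=load(n); P=cloud(c,d); z=P[...,2]
    near=(np.hypot(P[...,0]-585,P[...,1]-205)<90)
    print(np.histogram(z[near],bins=[60,68,72,75,80,95,99,103,106,112,118,122,127,130]))
    def rect(m,nm):
        k,l,st,_=cv2.connectedComponentsWithStats(m.astype(np.uint8)); i=1+st[1:,4].argmax(); Q=P[l==i]
        r=cv2.minAreaRect(Q[:,:2].astype(np.float32)); print(nm,st[i],np.round(r[0],1),np.round(r[1],1),round(r[2],1),'z',np.median(Q[:,2]).round(1)); return r
    rect(near&(z>98)&(z<104),'body top z101'); rect(near&(z>92)&(z<135),'body+dial')
    b=rect(near&(z>118)&(z<130),'bar')
    rect(near&(z>104)&(z<112),'disc')
    rect(near&(z>66)&(z<78),'deck')
    # white line on bar
    m=near&(z>112)&(z<130); g=p.min(2); m2=m&(g>110); v,u=np.where(m2); 
    if len(v): W=P[m2]; print('white',len(v),W.mean(0).round(1),u.mean(),v.mean())
    s=near&(z>82)&(z<95); 
    return c,p,d,P,z,near
if __name__=='__main__': analyse(sys.argv[1])
E
python3 lk.py lock1
```

```text
(array([  271, 11848,  3402,   154,   641,   211,  1507,   155,   608,
          41,    23,   318,     0]), array([ 60,  68,  72,  75,  80,  95,  99, 103, 106, 112, 118, 122, 127,
       130]))
body top z101 [ 215  143   69   69 1580] [587.4 199. ] [55.3 51.1] 13.5 z 100.6
body+dial [ 215  143   69   69 2742] [587.6 198.8] [56.1 52.2] 13.5 z 101.3
bar [233 172  30  22 341] [587.3 198.9] [29.  10.3] 44.7 z 125.1
disc [230 161  39  38 669] [587.2 198.9] [36.6 37.5] 7.6 z 107.1
deck [  173    84   164   162 15251] [591.3 206.5] [155.7 179.8] 13.7 z 70.2
white 12 [593.3 204.1 125.5] 255.5 188.0
```

Measured from the lock1 picture: the lock body is at (587.5,198.9) with its underside at 73. Its x axis is at 13.5° (shackle side away from the robot). The bar is at 44.7° with the white end on that side, so the pointer is at eleven o'clock. I move above it.

Request:
servo_tool:
  plan:
    - [[0,0,0],[12,15,-10],60]
    - [[0,0,0],[20,34,-10],60]
    - [[0,0,0],[12,43,0],60]
    - [[0,0,0],[0,45,0],60]
    - [[0,0,0],[0,45,0],60]
    - [[0,0,0],[0,45,0],60]
    - [[0,0,0],[0,45,0],60]
    - [[0,0,0],[0,45,0],60]
    - [[0,0,0],[0,30,0],60]
    - [[0,0,0],[0,15,0],60]

```text
t: 10.75
tool_pos: [585.9, 201.0, 370.6]
orientation: [-0.02, 1.0, -0.0, -0.0]
wrist_force: [0.7, -0.5, -0.1]
finger_gap: 60.0
```

Request:
servo_tool:
  plan:
    - [[0,0,-0.124],[0,0,0],60]
    - [[0,0,-0.124],[0,0,0],60]
    - [[0,0,-0.124],[0,0,0],60]
    - [[0,0,-0.124],[0,0,0],60]
    - [[0,0,-0.124],[0,0,0],60]
    - [[0,0,-0.124],[0,0,0],60]
    - [[0,0,0],[0,0,0],60]
    - [[0,0,0],[0,0,0],60]

```text
t: 11.55
tool_pos: [586.9, 198.3, 370.6]
orientation: [-0.38, 0.925, -0.0, -0.0]
wrist_force: [-0.3, 0.3, -0.1]
finger_gap: 59.6
```

```bash
python3 - <<'E'
from h import *
import lk
s=robot.read_state();T=R.from_quat(s['orientation']).as_matrix();print(s['tool_pos'],T.round(3).tolist(),s['q'].round(2))
snap('wrist','lock2'); c,p,d,P,z,near=lk.analyse('lock2')
cv2.imwrite('pics/lock2c.png',cv2.resize(p[100:300,140:400],None,fx=3,fy=3)[:,:,::-1])
E
```

```text
[586.91674476 198.33328431 370.57977121] [[-0.712, -0.702, -0.0], [-0.702, 0.712, -0.0], [0.0, 0.0, -1.0]] [ 0.14  0.21  1.67 -0.    1.27 -2.21]
(array([  246, 12862,  4389,   177,   870,   268,  1955,   186,   886,
          24,    15,   436,     1]), array([ 60,  68,  72,  75,  80,  95,  99, 103, 106, 112, 118, 122, 127,
       130]))
body top z101 [ 221  160   79   78 2037] [587.8 198.2] [55.4 51.4] 13.7 z 100.6
body+dial [ 220  159   80   79 3627] [588.  198.6] [56.4 52.1] 13.5 z 101.4
bar [252 189  14  38 452] [587.9 198.3] [29.7 10.5] 41.9 z 125.0
disc [238 180  44  42 949] [587.  197.8] [35.2 36.7] 42.6 z 107.2
deck [  174    99   186   180 17146] [591.9 206.4] [155.9 179.5] 13.7 z 70.2
white 65 [593.3 203.9 125.4] 259.2769230769231 217.83076923076922
```

View pics/lock2c.png

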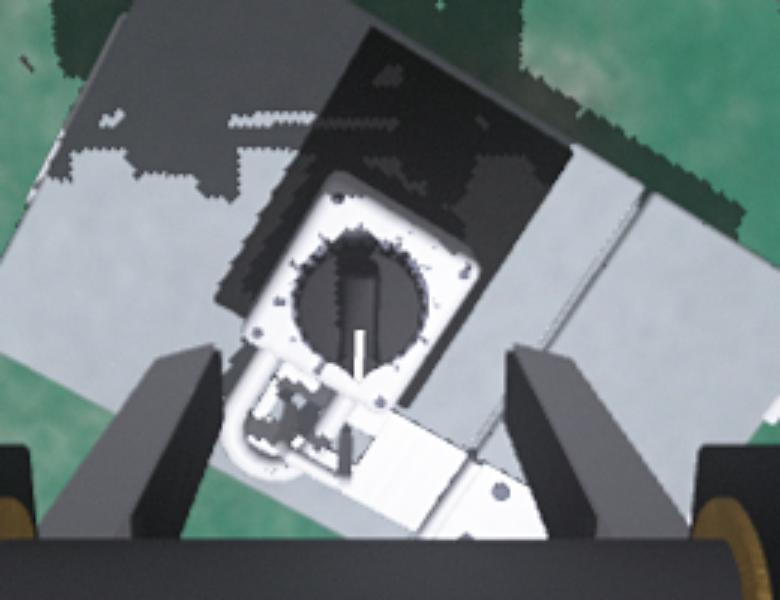

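Crop: the pointer's white line is at crop (358,350), at eleven o'clock relative to the shackle on the lower-left side, and the bar is well aligned with the jaws. I descend, pinch the bar and turn.

Request:
servo_tool:
  grip_force: 25
  plan:
    - [[0,0,0.02],[-0.7,-0.7,0],40]
    - [[0,0,0],[0,0,15],40]
    - [[0,0,0],[0,0,25],40]
    - [[0,0,0],[0,0,15],40]
    - [[0,0,0],[0,0,5],40]
    - [[0,0,0],[0,0,0],40]
    - [[0,0,0],[0,0,0],10]
    - [[0,0,0],[0,0,0],4]
    - [[0,0,0],[0,0,0],4]
    - [[0,0,0],[0,0,0],4]
    - [[0,0,0],[0,0,0],4]

```text
t: 12.7
tool_pos: [588.4, 198.9, 311.3]
orientation: [-0.372, 0.928, -0.001, 0.001]
wrist_force: [1.5, -0.7, 0.3]
finger_gap: 9.8
```

Request:
servo_tool:
  plan:
    - [[0,0,0.131],[0,0,0.5],4]
    - [[0,0,0.131],[0,0,0.5],4]
    - [[0,0,0.131],[0,0,0],4]
    - [[0,0,0.131],[0,0,0],4]
    - [[0,0,0.131],[0,0,0],4]
    - [[0,0,0.131],[0,0,0],4]
    - [[0,0,0.131],[0,0,0],4]
    - [[0,0,0.131],[0,0,0],4]
    - [[0,0,0.131],[0,0,0],4]
    - [[0,0,0.131],[0,0,0],4]
    - [[0,0,0.131],[0,0,0],4]
    - [[0,0,0.131],[0,0,0],4]

```text
t: 13.9
tool_pos: [588.0, 200.1, 311.1]
orientation: [0.396, 0.918, 0.001, -0.0]
wrist_force: [-2.2, 3.4, 5.3]
finger_gap: 9.4
```

Request:
servo_tool:
  plan:
    - [[0,0,0],[0,0,0],4]
    - [[0,0,0],[0,0,0],4]

```text
t: 14.1
tool_pos: [588.2, 199.8, 311.1]
orientation: [0.393, 0.919, 0.001, 0.0]
wrist_force: [-1.8, 3.3, 6.3]
finger_gap: 9.8
```

```bash
python3 - <<'E'
from h import *
s=robot.read_state();T=R.from_quat(s['orientation']).as_matrix();print('yaw',np.degrees(np.arctan2(T[1,0],T[0,0])),s['ft_torque'],s['wrist_force'],s['finger_gap'])
c,p,d=snap('wrist','turn2'); P=cloud(c,d);z=P[...,2]
m=(np.hypot(P[...,0]-588,P[...,1]-199)<45)&(z>97)&(z<104)
r=cv2.minAreaRect(P[m][:,:2].astype(np.float32));print(m.sum(),r)
m=(np.hypot(P[...,0]-588,P[...,1]-199)<45)&(z>92)&(z<104)
r=cv2.minAreaRect(P[m][:,:2].astype(np.float32));print(m.sum(),r)
E
```

```text
yaw 133.65941595796883 [ 0.69487688  0.37496164 -0.18448491] [-1.83013101  3.25398781  6.3012591 ] 9.815467414994124
2677 ((587.4340209960938, 200.9906005859375), (55.82026672363281, 51.17976760864258), 7.986260414123535)
2823 ((587.4830322265625, 201.01138305664062), (55.926658630371094, 51.25357437133789), 8.06037712097168)
```

The body turned about 5.5° with the dial, so the pointer stands at about 54° of the 60° wanted. I add a little more and measure again.

Request:
servo_tool:
  plan:
    - [[0,0,0.05],[0,0,0],4]
    - [[0,0,0.03],[0,0,0],4]
    - [[0,0,0],[0,0,0],4]

```text
t: 14.45
tool_pos: [588.2, 199.8, 311.1]
orientation: [0.43, 0.903, 0.001, -0.0]
wrist_force: [-2.1, 3.7, 5.6]
finger_gap: 9.7
```

```bash
cat > ang.py <<'E'
from h import *
s=robot.read_state();T=R.from_quat(s['orientation']).as_matrix();y=np.degrees(np.arctan2(T[1,0],T[0,0]))
c,p,d=snap('wrist','ang'); P=cloud(c,d);z=P[...,2]
m=(np.hypot(P[...,0]-588,P[...,1]-199)<45)&(z>97)&(z<104)
r=cv2.minAreaRect(P[m][:,:2].astype(np.float32));print('tool',s['tool_pos'].round(1),'yaw',y,'body',r,'Mz',s['ft_torque'][2],s['wrist_force'].round(1),s['finger_gap'])
a=r[2] if r[1][0]>r[1][1] else r[2]-90
print('dial (deg cw)',a-(y-180), 'body dir',a)
E
python3 ang.py
```

```text
tool [588.2 199.8 311.1] yaw 129.07343054188803 body ((587.4692993164062, 200.8660888671875), (55.59833908081055, 51.33237838745117), 8.372078895568848) Mz 0.016942986716810764 [-2.1  3.7  5.6] 9.721942377736507
dial (deg cw) 59.29864835368082 body dir 8.372078895568848
```

Request:
servo_tool:
  plan:
    - [[0,0,-0.1],[0,0,0],4]
    - [[0,0,-0.12],[0,0,0],4]
    - [[0,0,-0.12],[0,0,0],4]
    - [[0,0,-0.12],[0,0,0],4]
    - [[0,0,-0.12],[0,0,0],4]
    - [[0,0,-0.12],[0,0,0],4]
    - [[0,0,-0.12],[0,0,0],4]
    - [[0,0,-0.12],[0,0,0],4]
    - [[0,0,-0.11],[0,0,0],4]
    - [[0,0,0],[0,0,0],4]
    - [[0,0,0],[0,0,0],4]

```text
t: 15.6
tool_pos: [588.6, 198.8, 310.6]
orientation: [-0.079, 0.997, -0.001, 0.001]
wrist_force: [2.1, -3.6, 4.1]
finger_gap: 9.9
```

```bash
python3 ang.py
```

```text
tool [588.6 198.8 310.6] yaw -170.89847640389507 body ((587.6472778320312, 198.62078857421875), (55.216400146484375, 51.72114944458008), 14.704439163208008) Mz 0.08811230290185643 [ 2.1 -3.6  4.1] 9.942238807299246
dial (deg cw) 365.6029155671031 body dir 14.704439163208008
```

Request:
servo_tool:
  plan:
    - [[0,0,-0.05],[0,0,0],4]
    - [[0,0,-0.04],[0,0,0],4]
    - [[0,0,0],[0,0,0],4]

```text
t: 15.95
tool_pos: [588.6, 198.8, 310.6]
orientation: [-0.124, 0.992, -0.001, 0.001]
wrist_force: [3.0, -4.1, 5.6]
finger_gap: 9.5
```

```bash
python3 ang.py
```

```text
tool [588.6 198.8 310.6] yaw -165.72239699234527 body ((587.7575073242188, 198.69444274902344), (54.949851989746094, 51.71671676635742), 14.269871711730957) Mz -0.027094630607744394 [ 3.  -4.1  5.6] 9.530251011655514
dial (deg cw) 359.9922687040762 body dir 14.269871711730957
```

Dial at 0° (twelve o'clock), measured against the body. I release, rise, open, go down over the body's sides and grip it.

Request:
servo_tool:
  grip_force: 50
  plan:
    - [[0,0,0],[0,0,0],30]
    - [[0,0,0],[0,0,0],40]
    - [[0,0,0],[0,0,-10],60]
    - [[0,0,0],[0,0,-12],80]
    - [[0,0,0],[0,0,0],80]
    - [[0,0,0],[0,0,0],80]
    - [[0,0,0],[0,0,20],80]
    - [[0,0,0],[0,0,22],80]
    - [[0,0,0],[0,0,10],80]
    - [[0,0,0],[0,0,0],80]

```text
t: 17.0
tool_pos: [587.3, 199.0, 277.6]
orientation: [-0.125, 0.992, 0.0, -0.002]
wrist_force: [-0.6, -0.2, 0.4]
finger_gap: 79.7
```

Request:
servo_tool:
  plan:
    - [[0,0,0],[0,0,2],70]
    - [[0,0,0],[0,0,0],60]
    - [[0,0,0],[0,0,0],50]
    - [[0,0,0],[0,0,0],46]
    - [[0,0,0],[0,0,0],46]
    - [[0,0,0],[0,0,0],46]

```text
t: 17.6
tool_pos: [588.4, 199.0, 278.5]
orientation: [-0.125, 0.992, -0.0, 0.001]
wrist_force: [-1.5, -1.9, 3.5]
finger_gap: 51.8
```

```bash
python3 ang.py
```

```text
tool [588.4 199.  278.5] yaw -165.6562426706999 body ((586.0277709960938, 198.8477783203125), (52.44285202026367, 75.18049621582031), 14.918457984924316) Mz 0.0451566075480543 [-1.5 -1.9  3.5] 51.819302227142174
dial (deg cw) 270.5747006556242 body dir -75.08154201507568
```

Request:
servo_tool:
  plan:
    - [[0,0,0],[3,0,-0.5],46]
    - [[0,0,0],[3,0,0],46]
    - [[0,0,0],[3,0,0],46]
    - [[0,0,0],[2,0,0],46]
    - [[0,0,0],[2,0,0],46]
    - [[0,0,0],[0,0,0],46]

```text
t: 18.25
tool_pos: [575.4, 196.0, 278.5]
orientation: [-0.125, 0.992, 0.0, 0.001]
wrist_force: [3.3, 2.0, 0.8]
finger_gap: 51.6
```

Request:
servo_tool:
  plan:
    - [[0,0,0],[2,0,0],46]
    - [[0,0,0],[2,0,0],46]
    - [[0,0,0],[2,0,0],46]
    - [[0,0,0],[2,0,0],46]
    - [[0,0,0],[0,0,0],46]

```text
t: 18.75
tool_pos: [567.8, 194.0, 278.5]
orientation: [-0.125, 0.992, 0.0, 0.0]
wrist_force: [5.1, 2.0, 2.0]
finger_gap: 51.8
```

Moved 21 mm with about 4 N resistance, so the shackle is drawing out. I continue to its end.

Request:
servo_tool:
  plan:
    - [[0,0,0],[2,0,0],46]
    - [[0,0,0],[2,0,0],46]
    - [[0,0,0],[1,0,0],46]
    - [[0,0,0],[0,0,0],46]

```text
t: 19.15
tool_pos: [563.1, 192.7, 278.5]
orientation: [-0.125, 0.992, 0.0, 0.001]
wrist_force: [4.1, 1.7, 2.0]
finger_gap: 51.7
```

Request:
servo_tool:
  plan:
    - [[0,0,0],[1.5,0,0],46]
    - [[0,0,0],[1.5,0,0],46]
    - [[0,0,0],[0,0,0],46]

```text
t: 19.45
tool_pos: [561.1, 192.1, 278.6]
orientation: [-0.125, 0.992, 0.001, 0.004]
wrist_force: [13.6, 4.1, -5.7]
finger_gap: 51.6
```

```bash
python3 - <<'E'
from h import *
s=robot.read_state();T=R.from_quat(s['orientation']).as_matrix();print(s['tool_pos'],s['wrist_force'])
for n in ['wrist','side']: snap(n,'open_'+n)
c,p,d=load('open_wrist'); c2,p2,d2=load('open_side')
P=cloud(c,d); L=(P-s['tool_pos'])@T; L[...,0]*=-1; L[...,1]*=-1 ; 
# lock-like frame: x=-tool x ; y: lock y = z x x
P2=cloud(c2,d2); L2=(P2-s['tool_pos'])@T; L2[...,0]*=-1
m=(L2[...,0]>24)&(L2[...,0]<100)&(np.abs(L2[...,1])<30)&(P2[...,2]>78)&(P2[...,2]<95); print('side shackle x range',m.sum(), np.percentile(L2[m][:,0],[1,50,99]) if m.sum() else '')
v,u=np.where(m) ; print(u.min(),u.max(),v.min(),v.max())
a=cv2.resize(p[120:384,120:400],(420,396)); b=cv2.resize(p2[130:220,180:285],(380,326)); b=np.vstack([b,np.zeros((70,380,3),np.uint8)])
cv2.imwrite('pics/open.png',np.hstack([a,b])[:,:,::-1])
E
```

```text
[561.09891059 192.13684962 278.57381468] [13.60107581  4.1077631  -5.67506542]
side shackle x range 44 [25.97335357 68.89440765 84.94012263]
237 245 155 167
```

View pics/open.png

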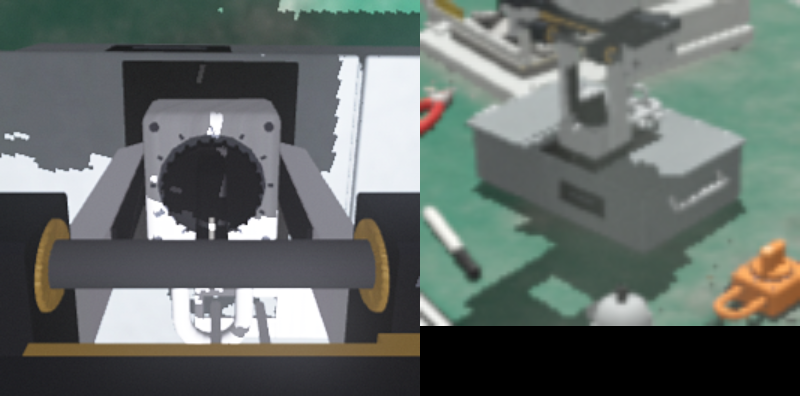

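The force jumped to 14 N after 28 mm, so the bow is at its stop and the shackle fully out (the wrist view shows the long bow round the staple at (215,320)). Now I push back 42 mm so the wire sits in the gap.

Request:
servo_tool:
  plan:
    - [[0,0,0],[-4,0,0],46]
    - [[0,0,0],[-5,0,-0.5],46]
    - [[0,0,0],[-5,0,0],46]
    - [[0,0,0],[-5,0,0],46]
    - [[0,0,0],[-5,0,0],46]
    - [[0,0,0],[-5,0,0],46]
    - [[0,0,0],[-4,0,0],46]
    - [[0,0,0],[-3,0,0],46]
    - [[0,0,0],[-2,0,0],46]
    - [[0,0,0],[-1,0,0],46]
    - [[0,0,0],[-1,0,0],46]
    - [[0,0,0],[0,0,0],46]

```text
t: 20.75
tool_pos: [596.8, 201.6, 278.7]
orientation: [-0.125, 0.992, -0.001, -0.006]
wrist_force: [-12.2, -2.4, 14.6]
finger_gap: 51.6
```

Contact came about 7 mm early, with upward force too. I look before doing more.

```bash
python3 - <<'E'
from h import *
s=robot.read_state();T=R.from_quat(s['orientation']).as_matrix();print(s['tool_pos'],s['wrist_force'],s['ft_torque'],T.round(3).tolist())
snap('wrist','push'); snap('top','push_top')
c,p,d=load('push'); P=cloud(c,d); z=P[...,2]
xl=np.array([.969,.247]); yl=np.array([-.247,.969]); Q=P[...,:2]-s['tool_pos'][:2]; X=Q@xl; Y=Q@yl
for nm,m in [('body front',(z>96)&(z<104)&(np.abs(Y)<20)&(X>0)&(X<45)),('staple bar',(z>103)&(z<109)&(X>20)&(X<70)&(Y>-10)&(Y<40)),('bow',(z>86)&(z<96)&(X>30)&(X<110)&(np.abs(Y)<25))]:
    if m.sum(): print(nm,m.sum(),'X',np.percentile(X[m],[1,50,99]).round(1),'Y',np.percentile(Y[m],[1,50,99]).round(1))
cv2.imwrite('pics/pushc.png',cv2.resize(p[150:384,150:390],(800,600))[:,:,::-1] if 0 else cv2.resize(p[190:370,160:360],(660,594),interpolation=cv2.INTER_CUBIC)[:,:,::-1])
E
```

```text
[596.7622114  201.59370976 278.68061368] [-12.17738834  -2.44407908  14.59022748] [-0.59457662  2.24839948 -0.00293254] [[-0.969, -0.248, -0.012], [-0.248, 0.969, -0.003], [0.013, 0.0, -1.0]]
body front 629 X [ 1.2 15.7 41.5] Y [-19.8  -8.   19.8]
staple bar 207 X [39.1 41.  43.3] Y [ 2.1 12.6 22.8]
bow 926 X [50.3 66.8 77.2] Y [-16.9  -3.8  17.9]
```

View pics/pushc.png

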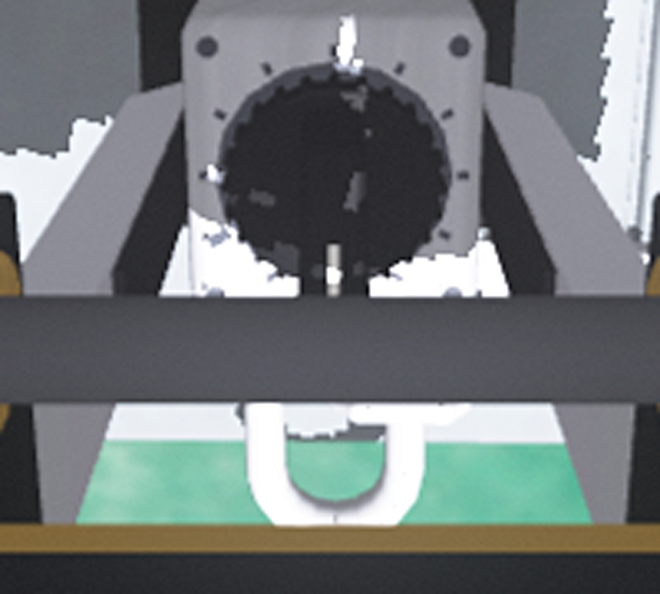

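The staple bar is at X≈41 mm from the tool axis, so the wire is about level with the toe's end, not yet in the gap. The upward and backward force suggests the lock's lower front edge is against the hasp leaf or pad. I back off, raise 4 mm (the shackle still has headroom under the bar) and push on.

Request:
servo_tool:
  plan:
    - [[0,0,0],[5,0,0],46]
    - [[0,0,0],[0,0,-2],46]
    - [[0,0,0],[0,0,-2],46]
    - [[0,0,0],[0,0,0],46]

```text
t: 21.25
tool_pos: [593.1, 200.4, 281.1]
orientation: [-0.125, 0.992, -0.0, -0.002]
wrist_force: [0.6, 0.3, -5.9]
finger_gap: 51.9
```

Request:
servo_tool:
  plan:
    - [[0,0,0],[-2,0,0],46]
    - [[0,0,0],[-2,0,0],46]
    - [[0,0,0],[-1,0,0],46]
    - [[0,0,0],[-1,0,0],46]
    - [[0,0,0],[0,0,0],46]

```text
t: 21.75
tool_pos: [599.8, 202.1, 282.6]
orientation: [-0.125, 0.992, -0.0, -0.0]
wrist_force: [-0.6, -0.9, -6.1]
finger_gap: 51.5
```

Free now, with no resistance. I continue to the body face.

Request:
servo_tool:
  plan:
    - [[0,0,0],[-1.5,0,0],46]
    - [[0,0,0],[-1.5,0,0],46]
    - [[0,0,0],[-1,0,0],46]
    - [[0,0,0],[0,0,0],46]

```text
t: 22.15
tool_pos: [603.7, 203.1, 282.7]
orientation: [-0.125, 0.992, 0.0, 0.0]
wrist_force: [-0.3, -0.0, -5.3]
finger_gap: 51.7
```

```bash
python3 - <<'E'
from h import *
s=robot.read_state();tp=s['tool_pos'];print(tp,s['wrist_force'].round(1))
snap('wrist','push2')
for n,t in [('push2',tp)]:
    c,p,d=load(n); P=cloud(c,d); z=P[...,2]
    xl=np.array([.969,.247]); yl=np.array([-.247,.969]); Q=P[...,:2]-t[:2]; X=Q@xl; Y=Q@yl
    for nm,m in [('bodytop',(z>100)&(z<108)&(np.abs(Y)<24)&(X>-40)&(X<30)),('disc',(z>108.5)&(z<115)&(np.abs(Y)<24)&(X>-30)&(X<30)),('staple bar',(z>103)&(z<109)&(X>29)&(X<70)&(Y>-10)&(Y<40)),('bow',(z>86)&(z<99)&(X>40)&(X<110)&(np.abs(Y)<25))]:
        if m.sum(): print(nm,m.sum(),'X',np.percentile(X[m],[1,50,99]).round(1),'Y',np.percentile(Y[m],[1,50,99]).round(1),'z',np.median(z[m]).round(1))
E
```

```text
[603.70126704 203.09285115 282.72040253] [-0.3 -0.  -5.3]
bodytop 3887 X [-28.2 -16.4  22.1] Y [-23.7  -0.9  23.7] z 104.9
disc 2209 X [-18.1  -2.5  15. ] Y [-17.1   0.7  17.8] z 111.3
bow 1040 X [52.7 68.9 80. ] Y [-17.    0.7  17.8] z 93.9
```

By measurement the wire is now at about x = 34 in the 28–41 gap. I push 1 mm more and start the lift gently.

Request:
servo_tool:
  plan:
    - [[0,0,0],[-1,0,0],46]
    - [[0,0,0],[0,0,-3],46]
    - [[0,0,0],[0,0,-4],46]
    - [[0,0,0],[0,0,-4],46]
    - [[0,0,0],[0,0,-4],46]
    - [[0,0,0],[0,0,0],46]

```text
t: 22.8
tool_pos: [604.8, 203.4, 298.8]
orientation: [-0.125, 0.992, 0.0, 0.001]
wrist_force: [0.6, 0.7, -5.5]
finger_gap: 52.0
```

The toe leg is past the bar with no extra load. I lift the rest.

Request:
servo_tool:
  plan:
    - [[0,0,0],[0,0,-8],46]
    - [[0,0,0],[0,0,-15],46]
    - [[0,0,0],[0,0,-20],46]
    - [[0,0,0],[0,0,-25],46]
    - [[0,0,0],[0,0,-25],46]
    - [[0,0,0],[0,0,-12],46]
    - [[0,0,0],[0,0,-5],46]
    - [[0,0,0],[0,0,0],46]
    - [[0,0,0],[0,0,0],46]
    - [[0,0,0],[0,0,0],46]
    - [[0,0,0],[0,0,0],46]

```text
t: 23.9
tool_pos: [604.4, 203.3, 406.4]
orientation: [-0.125, 0.992, -0.0, -0.001]
wrist_force: [-0.6, -0.0, -5.2]
finger_gap: 51.6
```

```bash
python3 - <<'E'
from h import *
s=robot.read_state();tp=s['tool_pos'];print(tp,s['wrist_force'].round(1),s['finger_gap'],s['joint_velocities'].round(3))
snap('wrist','fin'); snap('side','fin_side')
c,p,d=load('fin'); P=cloud(c,d); z=P[...,2]-tp[2]+278.5
xl=np.array([.969,.247]); yl=np.array([-.247,.969]); Q=P[...,:2]-tp[:2]; X=Q@xl; Y=Q@yl
for nm,m in [('bodytop',(z>96)&(z<104)&(np.abs(Y)<24)&(X>-40)&(X<30)),('bow',(z>80)&(z<96)&(X>40)&(X<110)&(np.abs(Y)<25))]:
    print(nm,m.sum(),'X',np.percentile(X[m],[1,50,99]).round(1),'z-rel',np.median(z[m]).round(1))
ct,pt,dt=snap('top','fin_top'); Pt=cloud(ct,dt); q=Pt[175-8:175+9,301-8:301+9]
b=snap('side','x')[1]; cv2.imwrite('pics/finc.png',cv2.resize(p2:=b[90:250,170:350],(675,600))[:,:,::-1])
E
```

```text
[604.36339519 203.26028378 406.3516635 ] [-0.6 -0.  -5.2] 51.640083158739756 [ 0.001 -0.005 -0.009  0.002  0.001 -0.   ]
bodytop 3884 X [-28.6 -16.8  21.8] z-rel 100.7
bow 1046 X [52.4 68.6 79.5] z-rel 89.5
```

View pics/finc.png

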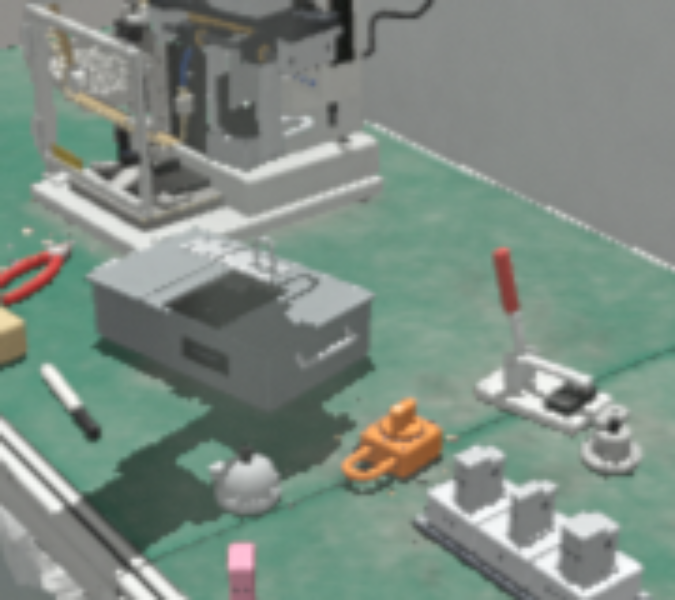

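The picture shows the staple bare, all three blocks standing in the rack, and nothing else moved. One last check before handing in: how far the bow is out.

```bash
python3 - <<'E'
from h import *
c,p,d=load('fin'); tp=robot.read_state()['tool_pos']; P=cloud(c,d)
xl=np.array([.969,.247]); yl=np.array([-.247,.969]); X=(P[...,:2]-tp[:2])@xl; Y=(P[...,:2]-tp[:2])@yl; zr=P[...,2]-tp[2]+278.5
for col in (258,262):
    for r in range(325,356,2): print(col,r,p[r,col],'X %.1f Y %.1f zr %.1f'%(X[r,col],Y[r,col],zr[r,col]))
E
```

```text
258 325 [ 92 144 124] X 232.0 Y -3.5 zr -130.3
258 327 [ 88 142 122] X 235.0 Y -3.5 zr -129.7
258 329 [ 85 142 122] X 236.9 Y -3.5 zr -127.7
258 331 [ 94 144 124] X 241.5 Y -3.5 zr -129.2
258 333 [111 150 133] X 245.1 Y -3.5 zr -129.3
258 335 [112 152 134] X 247.9 Y -3.5 zr -128.4
258 337 [105 147 129] X 251.8 Y -3.5 zr -128.9
258 339 [101 149 128] X 256.0 Y -3.6 zr -129.6
258 341 [ 88 102 100] X 78.1 Y -1.3 zr 84.2
258 343 [ 97  98 104] X 77.6 Y -1.2 zr 86.6
258 345 [158 159 167] X 77.8 Y -1.2 zr 88.2
258 347 [215 217 226] X 79.4 Y -1.2 zr 88.2
258 349 [121 107  88] X -19.8 Y 0.0 zr 201.9
258 351 [90 73 44] X -20.1 Y 0.0 zr 202.9
258 353 [90 74 45] X -19.9 Y 0.0 zr 203.3
258 355 [93 75 46] X -19.1 Y 0.0 zr 202.9
262 325 [ 90 141 121] X 231.4 Y 2.5 zr -129.6
262 327 [ 88 143 123] X 234.2 Y 2.5 zr -128.7
262 329 [ 83 138 118] X 237.7 Y 2.5 zr -128.7
262 331 [ 84 136 117] X 240.7 Y 2.5 zr -128.2
262 333 [ 92 143 122] X 245.0 Y 2.5 zr -129.1
262 335 [104 146 130] X 248.3 Y 2.5 zr -128.9
262 337 [105 147 131] X 253.4 Y 2.5 zr -130.8
262 339 [101 146 128] X 255.0 Y 2.5 zr -128.4
262 341 [ 90 112 105] X 78.7 Y 1.5 zr 83.4
262 343 [89 88 94] X 77.9 Y 1.5 zr 86.3
262 345 [138 140 146] X 77.8 Y 1.4 zr 88.2
262 347 [184 186 196] X 80.0 Y 1.5 zr 87.5
262 349 [115 102  81] X -19.6 Y 0.9 zr 201.7
262 351 [91 74 45] X -18.8 Y 0.9 zr 201.4
262 353 [89 72 43] X -20.5 Y 0.9 zr 203.8
262 355 [92 74 46] X -19.7 Y 0.9 zr 203.5
```

```bash
python3 -c "
from cell import robot
print(robot.job_done()); print(robot.read_state()['finger_gap'])"
```

```text
the job is handed in; nothing more can be done
None
the job is handed in; nothing more can be done
```

I did both parts of the job and handed it in at about 24 s; no verdict was reported.

**Setting block:** it stands in its own free pocket, let go. Its shoulder measured 69.6 mm, against 69.6–69.7 mm for the two blocks already seated. It caught the chamfer on the first descent at about 18 N, so I raised it, moved it 1.5 mm and it went down freely.

**Padlock:** I turned the dial from eleven o'clock clockwise to 59° (two o'clock), then back to 0°. The lock body turned a few degrees with the dial both times, so I corrected each angle from the camera. I drew the shackle to its stop, pushed the lock back over the staple and unhooked it.
- **Early contact:** the push back met resistance about 7 mm too soon (12 N back, 15 N up). I think the front edge had caught the hasp leaf, but I did not confirm that. Backing off and raising the lock 4 mm cleared it.

**Last checks:**
- **Shackle:** the bow measured about 16 mm out.
- **Height and hold:** the underside is at about 200 mm. The lock is level and still in the gripper (gap 51.6 mm), and the wrist carries 5.2 N.
- **Other things:** the staple is bare and the rack blocks stand in place. The loose things in the last crop looked unmoved; the caliper and the sensor housing were not in it, and I did not measure any of them.

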